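# Empty the catch tray and hold the press down on the next cake

## Robot

A 6-joint arm with a two-finger parallel gripper is mounted at the origin on a cart in front of the work surface, level with it; the furniture and walls round the work are solid. World frame = base frame: x ahead of the robot, y to its left, z up, the work surface at z = 0. Lengths are in m, angles in degrees, forces in N, time in s.
With the tool pointing down it reaches from about 0.3 to 0.775 m from the base axis. Payload 14.6 kg.
Tool frame: the origin (TCP) lies on the centre line of the jaws, within the pads' length; the fingertips stand 22 mm ahead of it and the grasp point (between the pads) lies 3 mm ahead of it; z points along the fingers, y is the direction in which the jaws open and shut (so a half turn about z gives the same grasp; the last joint's range is limited). The gripper opens to 85 mm and grips with 20 to 120 N. Pads are 22 mm wide; open, the fingers measure 114 mm over their backs; the gripper's body (76 mm by 85 mm) begins 54 mm behind the grasp point. The pads swing forward as they close: fully open they stand 13 mm farther back than shut.
Start: joints at [-68.216, 17.183, 87.147, -0, 75.671, -3.816], TCP at [0.238, -0.496, 0.253] pointing down, gripper open.
Joint ranges: [-173.82, 173.82], [-45.26, 126.66], [13.44, 144.39], [-59.66, 239.66], [0, 175.72], [-146.38, 146.38]. Speed limits (degrees/s): [127.2, 127.2, 147.25, 180, 180, 180].

## Interface

Orientations are given as a 3x3 rotation matrix whose columns are the frame's x, y, z axes.
In Python, from bench import robot gives the robot as it stands. The module is installed in compiled form; this text tells all that it offers.
- The arm moves only by the tool servo_tool, never from a script. Its argument "series" is one flat list of numbers, 4 for each row, row after row: the shift along the tool's x, y, z in cm, then the turn about the tool's z in rad. A call has 1 to 10 rows; each row shifts and turns the pose as measured when the row begins, along the tool's axes as they then stand; what a row does not reach is not made up. A row lasts 1/12 s, in which the tool goes at most 41.7 mm and 7.16 degrees, less where a joint would pass 70% of its speed; a pose out of reach is approached as far as the arm can. A call is refused whole if a number of a shift passes 4.17 or a number of a turn 0.125, either way. A call with a gripper value outside its range is refused whole. "claw" is the finger opening in cm, from 0 to 8.54, set as the call begins (left out, the last holds). The fingers move at their own pace and stop on an object; "newtons" is the grip in N (left out, the last holds). Time passes only in rows, so rows that do not move let the fingers close. It gives the time, the measured TCP pose, the force and the opening at its end, in the units of the state.
- robot.observe(): the state, without advancing time (a new reading comes with each control period).
- robot.capture(name): name is "scene" or "top" or "wrist"; returns the picture (480x640x3 uint8, blue, green, red); there is no depth.
- robot.calibration(name): a dict with "fovy" (degrees; the focal length in pixels is half the picture's height over the tangent of half this angle, whatever the lens; pixels are square), "cx", "cy" (the principal point, pixels), "position" and "attitude" of the camera in the world. Camera axes: x right, y down, z forward; pixel columns grow to the right and rows downward; lengths in m; the calibration is good to about 2 mm. A picture is of the moment at which its call begins: read the wrist's pose just before it. calibration takes no time and is no camera call; for the wrist camera it gives the pose at the moment of the call.
- robot.close_job(): hands the job in, once; it reports no verdict.
The state is a dict: "t": time; "q": joint angles; "joint_velocities": joint speeds; "tau": joint torques, N m; "ee_pos": TCP position; "orientation": TCP orientation; "contact_force": force on the tool from outside, world axes, zero at the start; "wrist_torque": the same for the moment, N m; "grip_width": finger opening in m.
Only numpy, scipy, OpenCV 4.12 (cv2) and the standard library are available. Lean on these libraries where they do the work, as an engineer would, in place of code of your own. Each camera call takes 0.05 s, during which the arm holds its last target. There are 200 camera calls.

## Task

Two finished cream-coloured cakes lie in the shallow steel catch tray of the hand press: move both onto the bamboo slat tray, setting each down flat, side by side. Then press the next cake: pull down the press's red ball lever until the ram bears on the pink cake that waits under it, with about 50 N on the cake, and stay there. The lever springs back if let go, so finish while still holding it down; leave the timer, the wooden stamp and the dye dish alone.

Things in the scene. Friction and masses are not known exactly. Their poses are not given: they have to be found in the camera images.
- cake_a: Finished cream-coloured flower cake, loose, rigid, about 0.055 kg: 62 mm along its x, 66 mm along its y, 26 mm high. Origin at the centre of its underside, z up. Starts in the catch tray, its x axis within about 0.3 rad of across the tray. Grip it across x, where it is narrower.
- cake_b: The other finished cream-coloured cake, 62 x 67 x 28 mm, otherwise like cake_a.
- catch_tray: Shallow stainless tray, fixed, 250 mm along its x by 150 mm along its y; inner floor 4 mm and rim 17 mm above its underside, walls 4 mm thick, small wire ears at both short ends. The two cakes lie about 110 mm apart along its x. Origin at the centre of its underside. It may stand nearer to the press than the slat tray, or farther to the right.
- slat_tray: Bamboo slat tray, fixed, solid: 146 mm along its own x, 303 mm along its own y (which points roughly away from or towards the robot), its flat top 21 mm above its underside. Origin at the centre of its underside, on the bench.
- cake_press: Hand lever press, fixed, 209 x 150 x 356 mm, front towards its own -x. Origin at the underside of its base plate (2 mm below the bench top), which spans x -86 to 104 and y -75 to 75 mm. The head spans x -62 to 98, y -32 to 32 mm at heights of 212 to 258 mm; the lever stands on its -y side, its ball to the front and above.
- lever_ball (a point): Centre of the red ball, 32 mm across, at the lever's end: at rest 98 mm in front of (press -x) and 105.5 mm above the lever axis, 144 mm from it. Pulled, it swings in an arc about that axis, forward and down. It can be gripped from above across the press's y (nothing stands beside it), and it turns between the pads as the lever swings.
- lever_axis (a point): Point on the lever's hinge axis, level with the ball in the press's y; the axis is parallel to the press's y. Pull at the ball, along its arc, against the preloaded spring: about 4 N at the start plus 6 N per rad, so about 8 N when the ram meets the cake (friction and weights: 1 to 2 N more or less).
- cake_press_lever (a joint): Angle of the press lever, 0 at rest (up) to 1.4 rad (down). Geared to the ram: 28.65 mm of ram travel per rad, 40 mm at most. The ram meets the pink cake at about 0.6 to 0.7 rad; there the lever stops.
- cake_press_ram: The ram with its round pressing plate, 84 mm across, above the anvil; its pose has the press's origin, lowered by the ram's travel. Once it bears on the cake, each further newton along the arc at the ball puts about 5 N on the cake: 10 N more at the ball make about 50 N.
- pink_cake: The pink flower cake, loose, rigid, 61 x 65 x 27 mm, on the anvil under the ram; origin at the centre of its underside. It stays there.
- anvil (a point): Centre of the top of the press's round anvil, 90 mm across, 30 mm above the base plate's underside, right under the ram; the raised ram's plate hangs 45 mm above it.
- timer: White kitchen timer, loose, 62 x 62 x 23 mm, in front of the press. Leave it alone.
- stamp: Small upright wooden stamp, loose, 27 mm across and 77 mm high. Leave it alone.
- dye_dish: Small steel dish with red food colour, loose, 72 mm across and 25 mm high. Leave it alone.
Not all that is in view belongs to the job. What is shaped like the cake_a but orange is not meant.

How it is judged (in metres and radians):
On the way, in this order (a step that is already met when the one before it is completed fails the run):
1. both finished cakes lie flat on the slat tray, let go and at rest (x of cake_a in the frame of slat_tray between -0.055 and 0.055 m and y of cake_a in the frame of slat_tray between -0.135 and 0.135 m and z of cake_a in the frame of slat_tray between 0.016 and 0.028 m and angle between each of cake_a, cake_b's own z axis and vertical below 0.12 rad and contact force between each of cake_a, cake_b and slat_tray above 0.15 N and linear speed of each of cake_a, cake_b below 0.03 m/s and contact force between the fingers and cake_a below 0.05 N and x of cake_b in the frame of slat_tray between -0.055 and 0.055 m and y of cake_b in the frame of slat_tray between -0.135 and 0.135 m and z of cake_b in the frame of slat_tray between 0.016 and 0.028 m and contact force between the fingers and cake_b below 0.05 N), for 0.2 s.
2. the lever is held down and the ram bears on the pink cake (contact force between cake_press_ram and pink_cake between 15 and 180 N and contact force between the fingers and cake_press above 2 N and horizontal distance between pink_cake and anvil below 0.02 m), for 0.2 s.
At the end, for the whole second after the job is handed in: Both cream cakes lie flat and at rest on the slat tray (centres at least 17 mm inside its edges), let go; the fingers hold the press lever so that the ram bears on the pink cake with 15 to 180 N; the pink cake is within 20 mm of the anvil's centre (all of step 1 and all of step 2); the arm keeps its last pose, push and grip.
It fails at once if the timer, the stamp or the dye dish is moved by more than 20 mm, or the stamp is tipped over (distance of any of timer, stamp, dye_dish from where it was at the start of the episode above 0.02 m or angle between stamp's own z axis and vertical above 0.5 rad).
It fails at once if a finished cake is dropped or thrown instead of set down ((contact force between the fingers and cake_a below 0.05 N and linear speed of cake_a above 0.7 m/s) or (contact force between the fingers and cake_b below 0.05 N and linear speed of cake_b above 0.7 m/s)).
It fails at once if the pink cake is crushed with more than 300 N (contact force between cake_press_ram and pink_cake above 300 N).
It also fails if it takes over 72 s, if anything falls off the work surface, if the arm or the gripper's body presses on something with over 40 N, if the wrist force passes 120 N, or if a joint passes its speed limit or range.

## Working session

There is one attempt and no reset: what is moved stays moved. The work goes in short steps, Python scripts to look and compute and a tool call to move; the robot and the scene stay as the last step left them, time stands still between calls to the robot, and variables do not carry over. Pictures are saved under pics/ and viewed, about 8 in all and at most 12, crops included, and the job is handed in when it is done.

Besides the shell and the picture viewer there is one more tool, called after ">>>" as name(argument=value, ...), one argument or row to a line, values as JSON. servo_tool: Moves the arm, as the interface text tells. Its arguments: {"type":"object","properties":{"series":{"type":"array"},"claw":{"type":"number"},"newtons":{"type":"number"}},"required":["series"]}

```bash
mkdir -p pics; cat > h.py <<'E'
import numpy as np, cv2
from bench import robot
def ray(cal,u,v):
    f=240/np.tan(np.radians(cal["fovy"])/2)
    d=np.array([(u-cal["cx"])/f,(v-cal["cy"])/f,1.0]); return np.array(cal["position"]),np.array(cal["attitude"])@d
def onz(cal,u,v,z):
    p,d=ray(cal,u,v); return p+d*(z-p[2])/d[2]
def proj(cal,P):
    f=240/np.tan(np.radians(cal["fovy"])/2)
    c=np.array(cal["attitude"]).T@(np.array(P)-np.array(cal["position"])); return c[0]/c[2]*f+cal["cx"],c[1]/c[2]*f+cal["cy"]
E
python3 - <<'E'
from h import *
s=robot.observe();print(s)
for n in("scene","top"):
    cv2.imwrite(f"pics/{n}0.png",robot.capture(n));c=robot.calibration(n);print(n,c)
E
```

```text
{'t': 0.0, 'q': array([-6.82158301e+01,  1.72147215e+01,  8.71816130e+01,  9.34329354e-04,
        7.56680362e+01, -3.81630135e+00]), 'joint_velocities': array([ 0.05040238, -0.01669881,  0.04845348, -0.0538614 , -0.05323367,
        0.0065514 ]), 'tau': array([-9.38157064e-04, -5.43507564e+01, -3.61803389e+01, -9.51703169e-05,
        3.98955628e-03, -4.49819595e-06]), 'ee_pos': array([ 0.237571  , -0.49581395,  0.25272028]), 'orientation': array([[ 9.01830739e-01,  4.32089292e-01, -4.02264917e-04],
       [ 4.32089470e-01, -9.01830133e-01,  1.04911425e-03],
       [ 9.05364087e-05, -1.11993791e-03, -9.99999369e-01]]), 'contact_force': array([-0.16599048, -0.3924512 ,  0.49403763]), 'wrist_torque': array([ 0.01011529, -0.01011024,  0.01124321]), 'grip_width': 0.08517183572407845}
scene {'fovy': 43.418232124586886, 'cx': 326.2357929698049, 'cy': 241.6457289064274, 'position': array([-0.44871319,  1.01765162,  0.84881723]), 'attitude': array([[-0.73439625, -0.28427637,  0.61631899],
       [-0.67868517,  0.3169059 , -0.66253837],
       [-0.00697112, -0.90485225, -0.42566866]])}
top {'fovy': 57.46819741942707, 'cx': 315.8414811080378, 'cy': 236.9025051952859, 'position': array([0.18750915, 0.03458637, 1.29932022]), 'attitude': array([[-0.26479041, -0.92965154,  0.25619143],
       [-0.96429621,  0.25646824, -0.06600649],
       [-0.00434192, -0.26452231, -0.96436979]])}
```

View pics/scene0.png

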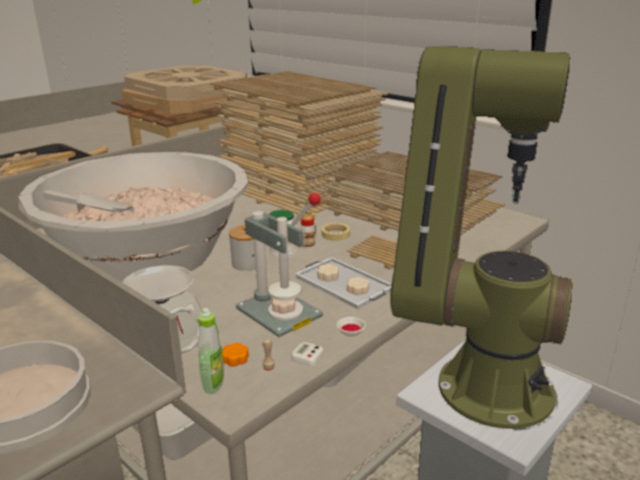

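View pics/top0.png

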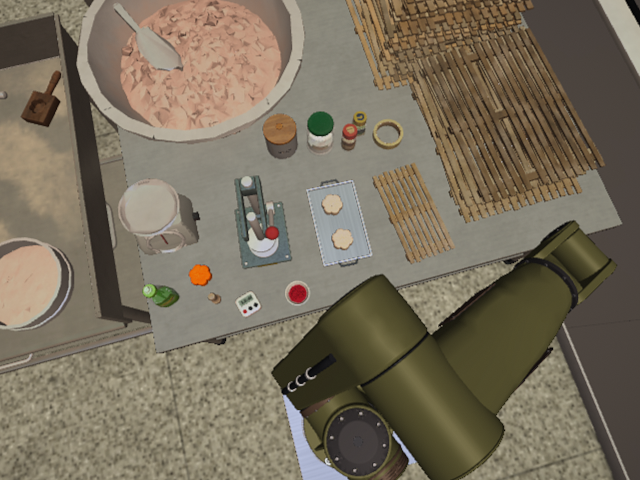

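The scene view shows the press, the catch tray with the cakes at (328,271) and (358,286), and the slat tray at (375,250). In the top view the cakes are at (332,204) and (342,239), the slat tray centre is near (413,212), the ball is at (272,233) and the press base is around (263,235).

```bash
python3 - <<'E'
from h import *
im=cv2.imread("pics/top0.png");c=robot.calibration("top")
hsv=cv2.cvtColor(im,cv2.COLOR_BGR2HSV)
def blobs(m,roi,amin=40):
    mm=np.zeros_like(m);x0,y0,x1,y1=roi;mm[y0:y1,x0:x1]=m[y0:y1,x0:x1]
    return [k for k in cv2.findContours(mm,cv2.RETR_EXTERNAL,cv2.CHAIN_APPROX_NONE)[0] if cv2.contourArea(k)>amin]
m=cv2.inRange(hsv,(5,35,150),(30,150,255))
for k in blobs(m,(310,180,370,265)):
    M=cv2.moments(k);u,v=M['m10']/M['m00'],M['m01']/M['m00']
    pts=np.array([onz(c,*p[0],.024)[:2] for p in k],np.float32)
    print("cake",u,v,onz(c,u,v,.024).round(4),cv2.minAreaRect(pts))
m=cv2.inRange(hsv,(8,50,60),(30,255,255))
for k in blobs(cv2.morphologyEx(m,cv2.MORPH_CLOSE,np.ones((5,5))),(368,158,460,268),500):
    pts=np.array([onz(c,*p[0],.021)[:2] for p in k],np.float32); r=cv2.minAreaRect(pts);print("slat",r,cv2.boxPoints(r).round(3).tolist())
m=cv2.inRange(hsv,(0,150,80),(6,255,255))|cv2.inRange(hsv,(172,150,80),(180,255,255))
tb=[cv2.minEnclosingCircle(k) for k in blobs(m,(250,210,300,260),20)]
s=cv2.imread("pics/scene0.png");cs=robot.calibration("scene");h2=cv2.cvtColor(s,cv2.COLOR_BGR2HSV)
m2=cv2.inRange(h2,(0,150,80),(6,255,255))|cv2.inRange(h2,(172,150,80),(180,255,255))
sb=[cv2.minEnclosingCircle(k) for k in blobs(m2,(300,180,330,212),20)]
print(tb,sb)
p,d=ray(c,*tb[0][0]);q,e=ray(cs,*sb[0][0])
t=np.linalg.lstsq(np.c_[d,-e],q-p,rcond=None)[0];print("ball",p+d*t[0],q+e*t[1])
m=cv2.inRange(hsv,(0,0,110),(180,60,255))
# press base by colour (dark green-grey)
print("px base",hsv[255,255],hsv[210,280],hsv[225,243],"bench",hsv[190,230], "tray",hsv[220,320])
x=im[150:280,220:460];cv2.imwrite("pics/crop.png",cv2.resize(x,None,fx=3.3,fy=3.3,interpolation=cv2.INTER_CUBIC))
E
```

```text
cake 341.9878048780488 238.23693379790942 [ 0.5013 -0.1277  0.024 ] ((0.5021942853927612, -0.12789621949195862), (0.06044244393706322, 0.061677251011133194), 29.931474685668945)
cake 331.8796296296296 203.26481481481483 [ 0.6169 -0.1289  0.024 ] ((0.6178279519081116, -0.12953954935073853), (0.06171827018260956, 0.058854974806308746), 74.56163787841797)
slat ((0.5285654067993164, -0.35920241475105286), (0.3051791787147522, 0.1513756364583969), 5.407686233520508) [[0.3700000047683716, -0.2980000078678131], [0.3840000033378601, -0.4490000009536743], [0.6880000233650208, -0.41999998688697815], [0.6729999780654907, -0.26899999380111694]]
slat ((0.5786375403404236, -0.5014340877532959), (0.05697314813733101, 0.18806013464927673), 69.70780944824219) [[0.48100000619888306, -0.4959999918937683], [0.6570000052452087, -0.5609999895095825], [0.6769999861717224, -0.5070000290870667], [0.5, -0.44200000166893005]]
[((271.5, 232.5), 6.5193023681640625)] [((314.18182373046875, 198.36363220214844), 6.044012069702148)]
ball [0.48032604 0.06372316 0.3365573 ] [0.47809517 0.06195269 0.33582522]
px base [ 45  13 116] [ 75  28 108] [ 96  45 113] bench [ 21  25 143] tray [ 94  12 165]
```

View pics/crop.png

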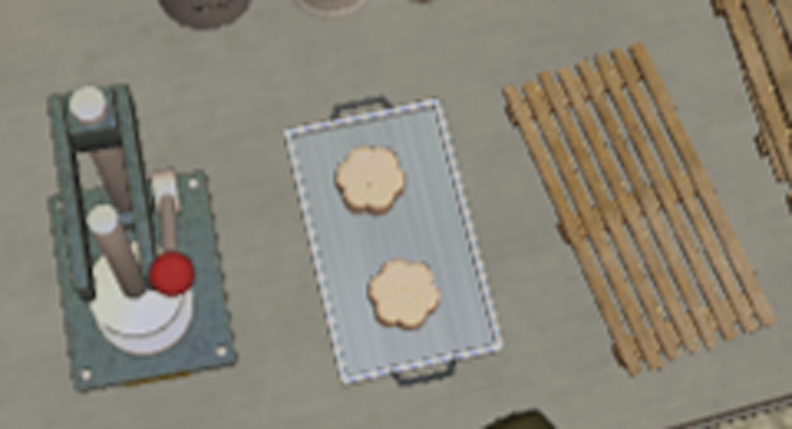

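```bash
python3 - <<'E'
from h import *
c=robot.calibration("top");w=robot.calibration("wrist");s=robot.observe()
R=s['orientation'];print("wrist cam in tool",R.T@(w['position']-s['ee_pos']),(R.T@w['attitude']).round(3),w['fovy'],s['ee_pos'])
g=lambda u,v,z:onz(c,u/3.3+220,v/3.3+150,z)[:2]
P=[g(80,388,.008),g(235,358,.008),g(205,175,.008),g(50,200,.008)]
for p in P: print("press",p.round(4))
T=[g(345,382,.017),g(500,348,.017),g(438,100,.017),g(288,130,.017)]
for p in T: print("tray",p.round(4))
print("trayc",sum(T)/4,"ang",[np.degrees(np.arctan2(*(b-a)[::-1])) for a,b in((T[0],T[3]),(T[1],T[2]))],"press ang",[np.degrees(np.arctan2(*(b-a)[::-1])) for a,b in((P[0],P[3]),(P[1],P[2]))])
E
```

```text
wrist cam in tool [ 0.0824982  -0.00021802 -0.12109354] [[-0.001 -0.946 -0.325]
 [ 1.    -0.001  0.   ]
 [-0.    -0.325  0.946]] 64.19882310417813 [ 0.23755232 -0.49583486  0.25276254]
press [0.4956 0.1788]
press [0.4852 0.0358]
press [0.6645 0.0188]
press [0.6792 0.1659]
tray [ 0.4352 -0.0546]
tray [ 0.4281 -0.199 ]
tray [ 0.6754 -0.214 ]
tray [ 0.684  -0.0682]
trayc [ 0.55568406 -0.13393442] ang [np.float64(-3.124478865032103), np.float64(-3.4897179276756938)] press ang [np.float64(-4.032278388216612), np.float64(-5.421072004330962)]
```

>>> servo_tool(
  series=[3.5, -1.6, 0, 0, 3.5, -1.6, 0, 0, 3.5, -1.6, 0, 0, 3.5, -1.6, 0, 0, 3.5, -1.6, 0, 0, 3.5, -1.6, 0, 0, 3.5, -1.6, 0, 0, 3.5, -1.6, 0, 0, 3.5, -1.6, 0, 0, 3.5, -1.6, 0, 0],
  claw=8.5,
  newtons=25,
)

```text
t: 0.93
ee_pos: [0.4893, -0.1914, 0.2498]
orientation: [[0.907, 0.422, -0.004], [0.422, -0.907, 0.004], [-0.002, -0.006, -1.0]]
contact_force: [1.1, -0.7, -0.3]
grip_width: 0.0845
```

>>> servo_tool(
  series=[0, 0, 0, 0.1, 0, 0, 0, 0.1, 0, 0, 0, 0.1, 0, 0, 0, 0.1, 0, 0, 0, 0.1, 0, 0, 0, 0],
)

```text
t: 1.43
ee_pos: [0.4934, -0.1829, 0.2474]
orientation: [[0.997, -0.076, -0.008], [-0.076, -0.997, 0.007], [-0.009, -0.007, -1.0]]
contact_force: [0.8, 0.2, 1.0]
grip_width: 0.0847
```

```bash
cat >> h.py <<'E'
def go(x,y,z,ang=None):
    s=robot.observe();R=s['orientation'];d=R.T@(np.array([x,y,z])-s['ee_pos'])*100
    a=np.arctan2(R[1,0],R[0,0]);print("t",round(s['t'],2),"pos",s['ee_pos'].round(4),"z",R[:,2].round(3),"tool cm",d.round(2),"ang",np.degrees(a).round(2),"turn",None if ang is None else round(a-np.radians(ang),3),"F",s['contact_force'].round(1),"w",round(s['grip_width'],4))
E
python3 - <<'E'
from h import *
go(.545,-.13,.25,-3.3)
c=robot.calibration("wrist");im=robot.capture("wrist");cv2.imwrite("pics/w1.png",im);np.save("w1.npy",c,allow_pickle=True)
hsv=cv2.cvtColor(im,cv2.COLOR_BGR2HSV);m=cv2.inRange(hsv,(5,40,120),(30,170,255))
for k in cv2.findContours(m,cv2.RETR_EXTERNAL,cv2.CHAIN_APPROX_NONE)[0]:
    if cv2.contourArea(k)<1500: continue
    M=cv2.moments(k);u,v=M['m10']/M['m00'],M['m01']/M['m00']
    print(u,v,cv2.contourArea(k),onz(c,u,v,.024).round(4))
E
```

```text
t 1.43 pos [ 0.4934 -0.1829  0.2474] z [-0.008  0.007 -1.   ] tool cm [ 4.74 -5.67 -0.26] ang -4.35 turn -0.018 F [0.8 0.2 1. ] w 0.0847
262.26975574712645 202.9286740558292 3248.0 [ 0.4984 -0.1276  0.024 ]
492.4723856715185 230.61164447197274 1614.5 [ 0.4556 -0.3402  0.024 ]
532.6839773312724 223.54116434827407 1617.5 [ 0.4598 -0.377   0.024 ]
512.5539713006124 218.7862169819943 1823.5 [ 0.4659 -0.3579  0.024 ]
594.3205673758865 210.18108747044917 2115.0 [ 0.4686 -0.4321  0.024 ]
574.1033207002346 206.30418696986104 1847.0 [ 0.4737 -0.4131  0.024 ]
553.959949839329 198.83149149619874 2126.5 [ 0.4821 -0.3938  0.024 ]
470.9946496486817 200.1959002127248 2585.5 [ 0.4865 -0.3186  0.024 ]
244.8459574468085 65.33251773049645 4700.0 [ 0.6141 -0.1281  0.024 ]
446.54442095372326 142.1804557199906 3547.5 [ 0.54   -0.2946  0.024 ]
```

View pics/w1.png

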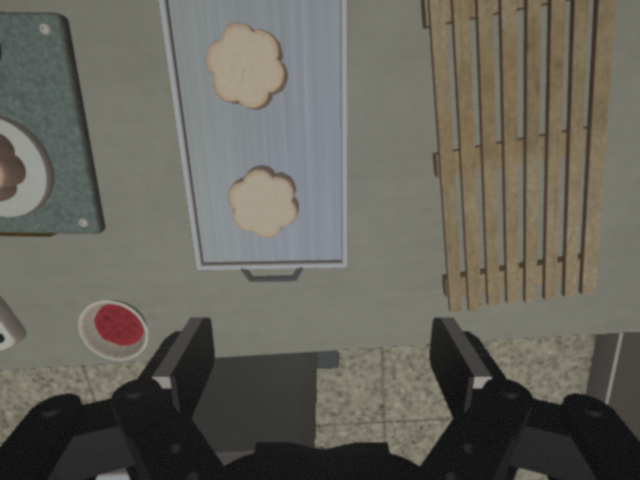

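The near cake is at (263,202), the far one at (245,65), the tray rim lies between columns 165 and 345, and the slats are at right. Next I measure each cake's yaw from its widths.

```bash
python3 - <<'E'
from h import *
c=np.load("w1.npy",allow_pickle=True).item();im=cv2.imread("pics/w1.png")
hsv=cv2.cvtColor(im,cv2.COLOR_BGR2HSV);m=cv2.inRange(hsv,(5,40,90),(30,170,255))[:, :340]
for k in cv2.findContours(m[:280],cv2.RETR_EXTERNAL,cv2.CHAIN_APPROX_NONE)[0]:
    if cv2.contourArea(k)<1500: continue
    P=np.array([onz(c,*p[0],.020)[:2] for p in k]);ctr=P.mean(0);print(ctr,(P.max(0)+P.min(0))/2)
    for a in range(-30,31,5):   # direction of cake x = across rotated by a (world)
        t=np.radians(90-3.3+a);d=np.array([np.cos(t),np.sin(t)]);n=np.array([-d[1],d[0]])
        print(a,round(np.ptp(P@d)*1000,1),round(np.ptp(P@n)*1000,1),end=" | ")
    r=np.hypot(*(P-ctr).T);th=np.arctan2(*(P-ctr).T[::-1])
    for n in (5,6,7,8): z=np.mean(r*np.exp(-1j*n*th));print("\nharm",n,abs(z)*1000,"petal at",np.degrees(-np.angle(z))/-n%(360/n),end="")
    print()
go(.5,-.128,.1)
E
```

```text
[ 0.49800963 -0.12793517] [ 0.4977326 -0.1276446]
-30 63.9 64.8 | -25 64.3 63.6 | -20 64.5 64.3 | -15 64.4 65.4 | -10 64.1 65.9 | -5 63.4 65.9 | 0 63.0 65.8 | 5 62.2 66.3 | 10 62.5 66.2 | 15 64.0 65.7 | 20 65.2 65.0 | 25 66.0 64.0 | 30 67.1 62.5 | 
harm 5 0.5281966642528361 petal at 7.368524522824622
harm 6 1.312711517733246 petal at 57.22134364629146
harm 7 0.1113863994187581 petal at 13.65705790886631
harm 8 0.48725275479683167 petal at 6.123014638747565
[ 0.61365334 -0.1283347 ] [ 0.61320558 -0.12815801]
-30 66.8 63.5 | -25 67.4 62.2 | -20 67.6 60.9 | -15 67.6 61.4 | -10 67.3 62.6 | -5 66.6 63.8 | 0 65.9 64.7 | 5 64.9 65.8 | 10 63.4 66.5 | 15 63.1 66.7 | 20 64.1 66.3 | 25 64.9 65.8 | 30 65.4 65.2 | 
harm 5 0.05465870227194694 petal at 56.69977193283444
harm 6 0.8139630834907812 petal at 53.125244961983256
harm 7 0.10180852974531117 petal at 12.243579210848612
harm 8 0.1997296809399407 petal at 25.508556675172926
t 1.48 pos [ 0.4934 -0.1829  0.2474] z [-0.008  0.007 -1.   ] tool cm [ 0.4  -5.43 14.78] ang -4.02 turn None F [-0.7  0.3 -0.3] w 0.0851
```

>>> servo_tool(
  series=[0.1, -1.8, 2, -0.06, 0.1, -1.8, 2, -0.06, 0.1, -1.8, 3, 0, 0, 0, 3, 0, 0, 0, 3, 0, 0, 0, 0, 0],
)

```text
t: 1.98
ee_pos: [0.4961, -0.1266, 0.1145]
orientation: [[0.997, 0.079, -0.004], [0.079, -0.997, 0.005], [-0.003, -0.006, -1.0]]
contact_force: [-0.7, 1.0, 0.1]
grip_width: 0.0851
```

```bash
python3 - <<'E'
from h import *
go(.4977,-.128,.024,3)
E
```

```text
t 1.98 pos [ 0.4961 -0.1266  0.1145] z [-0.004  0.005 -1.   ] tool cm [0.18 0.2  9.05] ang 4.55 turn 0.027 F [-0.7  1.   0.1] w 0.0851
```

>>> servo_tool(
  series=[0.1, 0.1, 2.5, 0.025, 0.1, 0.1, 2.5, 0, 0, 0, 2, 0, 0, 0, 1.5, 0, 0, 0, 0.5, 0, 0, 0, 0, 0],
)

```text
t: 2.48
ee_pos: [0.501, -0.1301, 0.0276]
orientation: [[0.998, 0.069, 0.001], [0.069, -0.998, 0.004], [0.001, -0.004, -1.0]]
contact_force: [-0.0, -0.1, 0.0]
grip_width: 0.0851
```

```bash
python3 - <<'E'
from h import *
go(.4977,-.128,.024,3)
E
```

```text
t 2.48 pos [ 0.501  -0.1301  0.0276] z [ 0.001  0.004 -1.   ] tool cm [-0.32 -0.23  0.36] ang 3.96 turn 0.017 F [-0.  -0.1  0. ] w 0.0851
```

>>> servo_tool(
  series=[-0.2, -0.2, 0.3, 0.015, 0, 0, 0, 0],
)

```text
t: 2.65
ee_pos: [0.4998, -0.1287, 0.0268]
orientation: [[0.999, 0.054, 0.003], [0.054, -0.999, 0.003], [0.003, -0.003, -1.0]]
contact_force: [-0.9, 0.3, -0.4]
grip_width: 0.0849
```

>>> servo_tool(
  series=[0, 0, 0, 0, 0, 0, 0, 0, 0, 0, 0, 0, 0, 0, 0, 0, 0, 0, 0, 0, 0, 0, 0, 0],
  claw=5,
  newtons=25,
)

```text
t: 3.15
ee_pos: [0.5015, -0.1293, 0.0308]
orientation: [[0.998, 0.056, 0.008], [0.056, -0.998, 0.001], [0.008, -0.001, -1.0]]
contact_force: [-0.0, -0.6, -0.9]
grip_width: 0.0591
```

>>> servo_tool(
  series=[0, 0, -1, 0, 0, 0, -2, 0, 0, 0, -2, 0, 0, 0, -2, 0, 0, 0, -1, 0, 0, 0, 0, 0],
)

```text
t: 3.65
ee_pos: [0.5001, -0.1291, 0.1159]
orientation: [[0.998, 0.056, 0.006], [0.056, -0.998, 0.002], [0.006, -0.002, -1.0]]
contact_force: [0.2, -0.2, -0.3]
grip_width: 0.0591
```

```bash
python3 - <<'E'
from h import *
go(.475,-.364,.10,5.4)
E
```

```text
t 3.65 pos [ 0.5001 -0.1291  0.1159] z [ 0.006  0.002 -1.   ] tool cm [-3.83 23.32  1.53] ang 3.19 turn -0.039 F [ 0.2 -0.2 -0.3] w 0.0591
```

>>> servo_tool(
  series=[-0.3, 2, 0, 0, -0.5, 3, 0, 0, -0.5, 3, 0, 0, -0.5, 3, 0, 0, -0.5, 3, 0, 0, -0.5, 3, 0, 0, -0.5, 3, 0.5, 0, -0.5, 2.3, 0.5, 0, 0, 1, 0, 0, 0, 0, 0, 0],
)

```text
t: 4.48
ee_pos: [0.4722, -0.3724, 0.0986]
orientation: [[0.998, 0.059, 0.002], [0.059, -0.998, 0.006], [0.002, -0.005, -1.0]]
contact_force: [-0.9, 0.5, -0.4]
grip_width: 0.0594
```

```bash
python3 - <<'E'
from h import *
go(.475,-.364,.048,5.4)
cv2.imwrite("pics/w2.png",robot.capture("wrist"))
E
```

```text
t 4.48 pos [ 0.4722 -0.3724  0.0986] z [ 0.002  0.006 -1.   ] tool cm [ 0.31 -0.8   5.06] ang 3.39 turn -0.035 F [-0.9  0.5 -0.4] w 0.0594
```

View pics/w2.png

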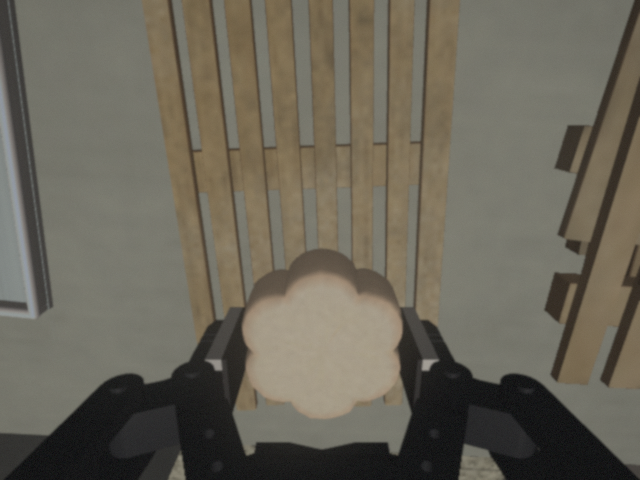

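The cake is held squarely at (323,335), above the slats. Lowering it.

>>> servo_tool(
  series=[0.1, -0.4, 1, 0, 0.2, -0.4, 1.5, 0, 0, 0, 1, 0, 0, 0, 0.6, 0, 0, 0, 0.2, 0, 0, 0, 0, 0],
)

```text
t: 5.03
ee_pos: [0.4764, -0.3555, 0.0515]
orientation: [[0.998, 0.065, 0.0], [0.065, -0.998, 0.008], [0.001, -0.008, -1.0]]
contact_force: [-0.6, 0.2, -0.9]
grip_width: 0.0588
```

```bash
python3 - <<'E'
from h import *
go(.475,-.364,.048,5.4)
E
```

```text
t 5.03 pos [ 0.4764 -0.3555  0.0515] z [ 0.     0.008 -1.   ] tool cm [-0.2   0.84  0.35] ang 3.74 turn -0.029 F [-0.6  0.2 -0.9] w 0.0588
```

>>> servo_tool(
  series=[0, 0.3, 0.2, 0, 0, 0, 0.1, 0, 0, 0, 0, 0],
)

```text
t: 5.28
ee_pos: [0.4772, -0.3586, 0.0491]
orientation: [[0.998, 0.066, 0.001], [0.066, -0.998, 0.007], [0.002, -0.007, -1.0]]
contact_force: [-0.9, -0.2, -0.9]
grip_width: 0.059
```

>>> servo_tool(
  series=[0, 0, 0.15, 0, 0, 0, 0, 0],
)

```text
t: 5.45
ee_pos: [0.4773, -0.3591, 0.0482]
orientation: [[0.998, 0.066, 0.002], [0.066, -0.998, 0.006], [0.003, -0.006, -1.0]]
contact_force: [-0.3, 0.1, -0.6]
grip_width: 0.0591
```

>>> servo_tool(
  series=[0, 0, 0.1, 0, 0, 0, 0, 0],
)

```text
t: 5.62
ee_pos: [0.4774, -0.3593, 0.0474]
orientation: [[0.998, 0.065, 0.003], [0.065, -0.998, 0.006], [0.003, -0.006, -1.0]]
contact_force: [-1.2, -0.2, -0.9]
grip_width: 0.0591
```

>>> servo_tool(
  series=[0, 0, 0.15, 0, 0, 0, 0, 0],
)

```text
t: 5.78
ee_pos: [0.4777, -0.3596, 0.0471]
orientation: [[0.998, 0.065, 0.004], [0.065, -0.998, 0.005], [0.004, -0.005, -1.0]]
contact_force: [-0.3, 0.0, -0.4]
grip_width: 0.0593
```

>>> servo_tool(
  series=[0, 0, 0.15, 0, 0, 0, 0, 0],
)

```text
t: 5.95
ee_pos: [0.478, -0.3599, 0.0471]
orientation: [[0.998, 0.065, 0.004], [0.065, -0.998, 0.004], [0.005, -0.004, -1.0]]
contact_force: [0.2, -0.0, -0.6]
grip_width: 0.0591
```

>>> servo_tool(
  series=[0, 0, 0.15, 0, 0, 0, 0, 0],
)

```text
t: 6.12
ee_pos: [0.4783, -0.3602, 0.047]
orientation: [[0.998, 0.065, 0.005], [0.065, -0.998, 0.003], [0.006, -0.003, -1.0]]
contact_force: [0.1, 0.6, 0.0]
grip_width: 0.0592
```

>>> servo_tool(
  series=[0, 0, 0.25, 0, 0, 0, 0.25, 0],
)

```text
t: 6.28
ee_pos: [0.4792, -0.3605, 0.0455]
orientation: [[0.998, 0.065, 0.008], [0.065, -0.998, 0.002], [0.008, -0.001, -1.0]]
contact_force: [-9.4, 10.2, 29.9]
grip_width: 0.0591
```

>>> servo_tool(
  series=[0, 0, -0.15, 0],
)

```text
t: 6.37
ee_pos: [0.4794, -0.3605, 0.0473]
orientation: [[0.998, 0.065, 0.008], [0.065, -0.998, 0.002], [0.008, -0.001, -1.0]]
contact_force: [-0.1, -0.3, -1.0]
grip_width: 0.0594
```

>>> servo_tool(
  series=[0, 0, 0, 0],
)

```text
t: 6.45
ee_pos: [0.4796, -0.3606, 0.0476]
orientation: [[0.998, 0.065, 0.009], [0.065, -0.998, 0.001], [0.009, -0.001, -1.0]]
contact_force: [-1.2, 0.4, -0.1]
grip_width: 0.0593
```

>>> servo_tool(
  series=[0, 0, 0.1, 0, 0, 0, 0, 0, 0, 0, 0, 0, 0, 0, 0, 0, 0, 0, 0, 0],
  claw=8.5,
)

```text
t: 6.87
ee_pos: [0.4791, -0.3604, 0.0447]
orientation: [[0.998, 0.065, 0.007], [0.065, -0.998, 0.002], [0.008, -0.002, -1.0]]
contact_force: [-0.4, 0.1, -0.5]
grip_width: 0.0851
```

>>> servo_tool(
  series=[0, 0, -1, 0, 0, 0, -2, 0, 0, 0, -2, 0, 0, 0, -2, 0, 0, 0, -1, 0, 0, 0, 0, 0],
)

```text
t: 7.37
ee_pos: [0.478, -0.3602, 0.1295]
orientation: [[0.998, 0.065, 0.006], [0.065, -0.998, 0.004], [0.006, -0.003, -1.0]]
contact_force: [0.1, 0.5, 1.1]
grip_width: 0.0848
```

```bash
python3 - <<'E'
from h import *
go(.6134,-.1283,.12,10.7)
E
```

```text
t 7.37 pos [ 0.478  -0.3602  0.1295] z [ 0.006  0.004 -1.   ] tool cm [ 15.02 -22.26   1.11] ang 3.73 turn -0.122 F [0.1 0.5 1.1] w 0.0848
```

>>> servo_tool(
  series=[1.5, -2.2, 0, 0, 2, -3, 0, 0, 2, -3, 0, 0, 2, -3, 0, 0, 2, -3, 0, 0, 2, -3, 0, 0, 2, -3, 0, 0, 1.5, -2, 0, 0, 0, 0, 0.5, -0.12, 0, 0, 0.5, 0],
)

```text
t: 8.2
ee_pos: [0.6174, -0.1182, 0.1156]
orientation: [[0.983, 0.182, 0.003], [0.182, -0.983, 0.004], [0.004, -0.004, -1.0]]
contact_force: [-0.2, -1.3, 0.5]
grip_width: 0.0847
```

```bash
python3 - <<'E'
from h import *
go(.6134,-.1283,.026,10.7)
E
```

```text
t 8.2 pos [ 0.6174 -0.1182  0.1156] z [ 0.003  0.004 -1.   ] tool cm [-0.61  0.95  8.95] ang 10.51 turn -0.003 F [-0.2 -1.3  0.5] w 0.0847
```

>>> servo_tool(
  series=[-0.3, 0.5, 0.5, 0, -0.3, 0.45, 2, 0, 0, 0, 2, 0, 0, 0, 2, 0, 0, 0, 1, 0, 0, 0, 0, 0],
)

```text
t: 8.7
ee_pos: [0.6097, -0.1333, 0.0333]
orientation: [[0.987, 0.161, -0.001], [0.161, -0.987, 0.005], [-0.0, -0.005, -1.0]]
contact_force: [-0.7, -0.4, -0.1]
grip_width: 0.0851
```

```bash
python3 - <<'E'
from h import *
go(.6134,-.1283,.026,10.7)
E
```

```text
t 8.7 pos [ 0.6097 -0.1333  0.0333] z [-0.001  0.005 -1.   ] tool cm [ 0.44 -0.43  0.73] ang 9.24 turn -0.025 F [-0.7 -0.4 -0.1] w 0.0851
```

>>> servo_tool(
  series=[0.3, -0.3, 0.4, -0.025, 0.1, -0.1, 0.3, 0, 0, 0, 0, 0],
)

```text
t: 8.95
ee_pos: [0.6131, -0.13, 0.0267]
orientation: [[0.983, 0.183, -0.001], [0.183, -0.983, 0.005], [0.0, -0.005, -1.0]]
contact_force: [1.0, 0.2, 0.5]
grip_width: 0.0851
```

>>> servo_tool(
  series=[0, 0, 0.1, 0, 0, 0, 0, 0, 0, 0, 0, 0, 0, 0, 0, 0, 0, 0, 0, 0, 0, 0, 0, 0],
  claw=5,
)

```text
t: 9.45
ee_pos: [0.6146, -0.1301, 0.0288]
orientation: [[0.983, 0.183, 0.004], [0.183, -0.983, 0.003], [0.005, -0.002, -1.0]]
contact_force: [-0.0, 0.5, -0.6]
grip_width: 0.059
```

>>> servo_tool(
  series=[0, 0, -1, 0, 0, 0, -2, 0, 0, 0, -2, 0, 0, 0, -2, 0, 0, 0, -1, 0, 0, 0, 0, 0],
)

```text
t: 9.95
ee_pos: [0.6137, -0.1302, 0.1141]
orientation: [[0.983, 0.183, 0.002], [0.183, -0.983, 0.004], [0.003, -0.003, -1.0]]
contact_force: [-0.3, 0.4, -1.1]
grip_width: 0.0591
```

```bash
python3 - <<'E'
from h import *
go(.590,-.354,.11,5.4)
E
```

```text
t 9.95 pos [ 0.6137 -0.1302  0.1141] z [ 0.002  0.004 -1.   ] tool cm [-6.41 21.57  0.32] ang 10.52 turn 0.089 F [-0.3  0.4 -1.1] w 0.0591
```

>>> servo_tool(
  series=[-0.5, 1.6, 0, 0, -0.8, 2.6, 0, 0, -0.8, 2.8, 0, 0, -0.8, 2.8, 0, 0, -0.9, 2.9, 0, 0, -0.9, 2.9, 0, 0, -0.9, 2.9, 0, 0, -0.6, 2, 0, 0, -0.2, 1, 0, 0, 0, 0, 0, 0],
)

```text
t: 10.78
ee_pos: [0.5873, -0.3607, 0.1064]
orientation: [[0.983, 0.186, -0.003], [0.186, -0.983, 0.007], [-0.001, -0.008, -1.0]]
contact_force: [-0.2, 0.1, -0.3]
grip_width: 0.0589
```

```bash
python3 - <<'E'
from h import *
go(.590,-.356,.048,5.4)
E
```

```text
t 10.78 pos [ 0.5873 -0.3607  0.1064] z [-0.003  0.007 -1.   ] tool cm [ 0.36 -0.37  5.85] ang 10.72 turn 0.093 F [-0.2  0.1 -0.3] w 0.0589
```

>>> servo_tool(
  series=[0.2, -0.1, 1.5, 0.045, 0, 0, 1.5, 0.045, 0, 0, 1.5, 0, 0, 0, 0.8, 0, 0, 0, 0.4, 0, 0, 0, 0.1, 0],
)

```text
t: 11.28
ee_pos: [0.5905, -0.3532, 0.045]
orientation: [[0.995, 0.096, -0.003], [0.096, -0.995, 0.008], [-0.003, -0.009, -1.0]]
contact_force: [-3.9, -1.4, 7.1]
grip_width: 0.0591
```

>>> servo_tool(
  series=[0, 0, 0.1, 0, 0, 0, 0, 0],
)

```text
t: 11.45
ee_pos: [0.5914, -0.3527, 0.0457]
orientation: [[0.995, 0.098, -0.002], [0.098, -0.995, 0.007], [-0.001, -0.007, -1.0]]
contact_force: [-0.4, -0.6, -0.6]
grip_width: 0.0593
```

Contact was felt at the expected height. Releasing and checking the placement.

>>> servo_tool(
  series=[0, 0, 0.05, 0, 0, 0, 0, 0, 0, 0, 0, 0, 0, 0, 0, 0, 0, 0, 0, 0],
  claw=8.5,
)

```text
t: 11.87
ee_pos: [0.5926, -0.352, 0.0475]
orientation: [[0.995, 0.099, 0.001], [0.099, -0.995, 0.005], [0.001, -0.005, -1.0]]
contact_force: [0.8, 0.0, -1.0]
grip_width: 0.0848
```

>>> servo_tool(
  series=[0, 0, -1, 0, 0, 0, -2, 0, 0, 0, -3, 0, 0, 0, -4, 0, 0, 0, -4, 0, 0, 0, -4, 0, 0, 0, -4, 0, 0, 0, -4, 0, 0, 0, 0, 0],
)

```text
t: 12.62
ee_pos: [0.5904, -0.3523, 0.3213]
orientation: [[0.995, 0.099, -0.002], [0.099, -0.995, 0.008], [-0.002, -0.008, -1.0]]
contact_force: [0.5, 0.2, 0.5]
grip_width: 0.0847
```

```bash
python3 - <<'E'
from h import *
go(.479,.063,.42,-4.6)
c=robot.calibration("wrist");im=robot.capture("wrist");cv2.imwrite("pics/w3.png",im)
hsv=cv2.cvtColor(im,cv2.COLOR_BGR2HSV)
t=robot.capture("top");cv2.imwrite("pics/top1.png",t)
np.save("w3.npy",c,allow_pickle=True)
E
```

```text
t 12.62 pos [ 0.5904 -0.3523  0.3213] z [-0.002  0.008 -1.   ] tool cm [ -6.99 -42.51  -9.53] ang 5.68 turn 0.179 F [0.5 0.2 0.5] w 0.0847
```

View pics/w3.png

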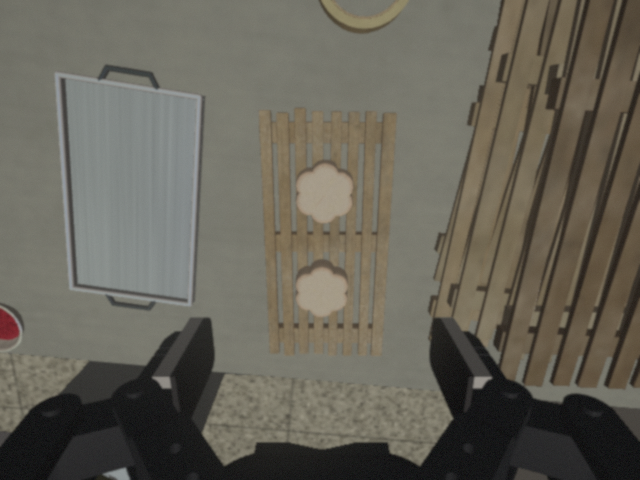

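The cakes sit flat and centred on the slats at (325,192) and (322,290). Now to the ball.

>>> servo_tool(
  series=[-0.8, -0.5, -3.3, 0, -1, -2, -3, 0, -1, -3, -3, 0, -1, -4, 0, 0, -1, -4, 0, 0, -1, -4, 0, 0, -1, -4, 0, 0, 0, -4, 0, 0, 0, -4, 0, 0, 0, -4, 0, 0],
  claw=6,
)

```text
t: 13.55
ee_pos: [0.4833, -0.0225, 0.403]
orientation: [[0.996, 0.088, -0.032], [0.089, -0.996, 0.024], [-0.03, -0.027, -0.999]]
contact_force: [1.5, -0.4, -0.1]
grip_width: 0.0599
```

>>> servo_tool(
  series=[0, -3, 0, 0, 0, -3, 0, 0.06, 0, -2, 0, 0.06, 0, 0, 0, 0.06, 0, 0, 0, 0],
)

```text
t: 13.97
ee_pos: [0.4731, 0.0681, 0.4004]
orientation: [[0.995, -0.092, -0.041], [-0.091, -0.996, 0.025], [-0.043, -0.021, -0.999]]
contact_force: [0.5, -0.2, 0.3]
grip_width: 0.0601
```

```bash
python3 - <<'E'
from h import *
go(.479,.063,.42,-4.6)
c=robot.calibration("wrist");im=robot.capture("wrist");cv2.imwrite("pics/w4.png",im)
h2=cv2.cvtColor(im,cv2.COLOR_BGR2HSV)
m2=cv2.inRange(h2,(0,150,60),(6,255,255))|cv2.inRange(h2,(172,150,60),(180,255,255))
for k in cv2.findContours(m2,cv2.RETR_EXTERNAL,cv2.CHAIN_APPROX_NONE)[0]:
    if cv2.contourArea(k)<200: continue
    (u,v),r=cv2.minEnclosingCircle(k);print(u,v,r,onz(c,u,v,.336),"range by size",.016*383/r)
E
```

```text
t 13.97 pos [0.4731 0.0681 0.4004] z [-0.041  0.025 -0.999] tool cm [ 0.55  0.41 -2.  ] ang -5.22 turn -0.011 F [ 0.5 -0.2  0.3] w 0.0601
```

View pics/w4.png

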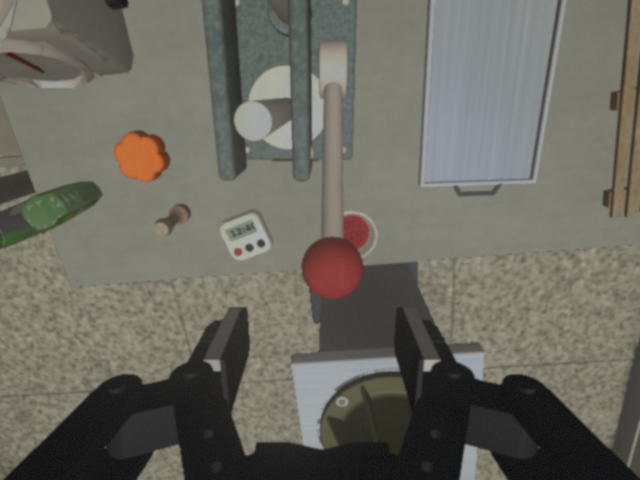

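```bash
python3 - <<'E'
from h import *
c=robot.calibration("wrist");im=cv2.imread("pics/w4.png")
print(cv2.cvtColor(im,cv2.COLOR_BGR2HSV)[268,333])
b,g,r=[im[...,i].astype(int) for i in range(3)]
m2=((r-np.maximum(g,b))>55).astype(np.uint8)
for k in cv2.findContours(m2,cv2.RETR_EXTERNAL,cv2.CHAIN_APPROX_NONE)[0]:
    if cv2.contourArea(k)<200: continue
    (u,v),rr=cv2.minEnclosingCircle(k);print(u,v,rr,onz(c,u,v,.336),"range by size",.016*383/rr)
print(c['position'])
E
```

```text
[  1 144 136]
333.5411071777344 272.6743469238281 27.549484252929688 [0.47205227 0.06262371 0.336     ] range by size 0.22243610601706026
351.5 232.0 16.919023513793945 [0.49397519 0.05183887 0.336     ] range by size 0.36219584392703813
139.01344299316406 156.9706573486328 26.400882720947266 [0.53990429 0.14962877 0.336     ] range by size 0.23211345108312828
[0.56025248 0.05729001 0.51755774]
```

The ball is at (333,268), radius about 30, with the lever rising straight behind it. The three views agree on about (0.476, 0.063, 0.336).

```bash
python3 - <<'E'
from h import *
c=robot.calibration("wrist");print(onz(c,333,268,.336))
go(.476,.063,.334,-4.6)
E
```

```text
[0.47477834 0.06269416 0.336     ]
t 14.02 pos [0.4732 0.0679 0.4003] z [-0.042  0.025 -0.999] tool cm [0.61 0.6  6.59] ang -5.04 turn -0.008 F [-0.2  0.1 -1.1] w 0.0598
```

>>> servo_tool(
  series=[0.3, 0.2, 0, 0, 0.2, 0.3, 0.5, 0, 0, 0, 1, 0, 0, 0, 1.5, 0, 0, 0, 0.8, 0, 0, 0, 0, 0],
)

```text
t: 14.52
ee_pos: [0.4765, 0.0596, 0.3561]
orientation: [[0.995, -0.086, -0.046], [-0.085, -0.996, 0.025], [-0.048, -0.021, -0.999]]
contact_force: [0.2, -0.3, -0.8]
grip_width: 0.0601
```

```bash
python3 - <<'E'
from h import *
go(.476,.063,.334,-4.6)
E
```

```text
t 14.52 pos [0.4765 0.0596 0.3561] z [-0.046  0.025 -0.999] tool cm [ 0.03 -0.29  2.22] ang -4.88 turn -0.005 F [ 0.2 -0.3 -0.8] w 0.0601
```

>>> servo_tool(
  series=[0.1, -0.2, 1.2, 0, 0, 0, 0.7, 0, 0, 0, 0.4, 0, 0, 0, 0, 0],
)

```text
t: 14.85
ee_pos: [0.4766, 0.061, 0.3318]
orientation: [[0.995, -0.087, -0.046], [-0.085, -0.996, 0.025], [-0.048, -0.021, -0.999]]
contact_force: [0.5, 0.6, 0.7]
grip_width: 0.0601
```

>>> servo_tool(
  series=[0, 0, 0, 0, 0, 0, 0, 0, 0, 0, 0, 0, 0, 0, 0, 0, 0, 0, 0, 0, 0, 0, 0, 0],
  claw=1,
  newtons=40,
)

```text
t: 15.35
ee_pos: [0.4771, 0.0639, 0.3335]
orientation: [[0.996, -0.084, -0.044], [-0.082, -0.996, 0.031], [-0.046, -0.028, -0.999]]
contact_force: [0.6, 0.7, -4.0]
grip_width: 0.0295
```

```bash
python3 - <<'E'
from h import *
go(.476,.063,.334,-4.6)
cv2.imwrite("pics/w5.png",robot.capture("wrist"))
E
```

```text
t 15.35 pos [0.4771 0.0639 0.3335] z [-0.044  0.031 -0.999] tool cm [-0.11  0.1  -0.05] ang -4.72 turn -0.002 F [ 0.6  0.7 -4. ] w 0.0295
```

View pics/w5.png

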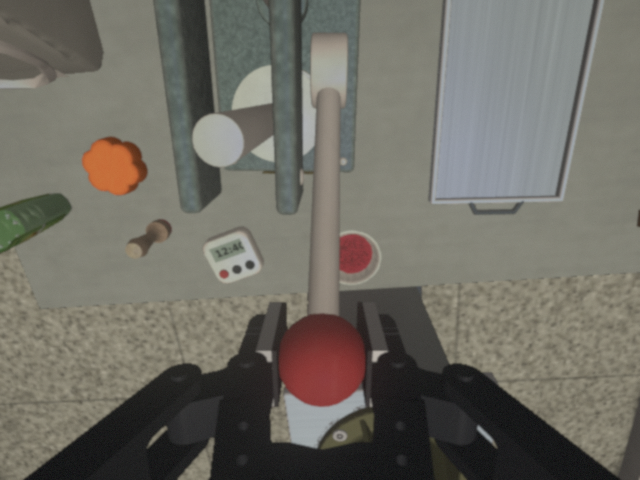

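The ball sits between the pads at (322,360). Starting the pull along the arc.

>>> servo_tool(
  series=[-0.48, 0, 0.54, 0, -0.48, 0, 0.54, 0, -0.43, 0, 0.58, 0, -0.43, 0, 0.58, 0],
  newtons=60,
)

```text
t: 15.73
ee_pos: [0.4589, 0.0656, 0.3132]
orientation: [[0.996, -0.084, -0.033], [-0.083, -0.996, 0.031], [-0.036, -0.028, -0.999]]
contact_force: [11.8, -3.1, -2.3]
grip_width: 0.0284
```

```bash
cat >> h.py <<'E'
def lev():
    s=robot.observe();p=s['ee_pos'];R=s['orientation'];p0=np.array([.4771,.0639,.3335]);ex=np.array([.997,-.08,0])
    A=p0+.098*ex-[0,0,.1055];r=p-A;a,b=-r@ex,r[2];th=np.arctan2(b,a);ph=.8222-th
    tg=-ex*np.sin(th)-np.array([0,0,np.cos(th)])
    F=s['contact_force'];print("t",s['t'],"rad",np.hypot(a,b).round(4),"phi",ph.round(3),"side",(r@[.08,.997,0]).round(4),"F",F.round(1),"arc F",-(F@tg).round(1),"tangent tool",(R.T@tg).round(3),"out tool",(R.T@(-ex*np.cos(th)+[0,0,np.sin(th)])).round(3),"w",s['grip_width'])
E
python3 -c "
from h import *
lev()"
```

```text
t 15.7333 rad 0.1442 phi 0.19 side 0.0003 F [11.8 -3.1 -2.3] arc F 5.3 tangent tool [-0.562  0.025  0.827] out tool [-0.827 -0.013 -0.562] w 0.02836393568497826
```

>>> servo_tool(
  series=[-0.35, 0, 0.63, 0, -0.33, 0, 0.64, 0, -0.3, 0, 0.66, 0, -0.27, 0, 0.67, 0, -0.23, 0, 0.7, 0],
)

```text
t: 16.15
ee_pos: [0.4419, 0.0673, 0.2819]
orientation: [[0.996, -0.085, -0.022], [-0.084, -0.996, 0.03], [-0.025, -0.028, -0.999]]
contact_force: [1.4, -4.4, 7.9]
grip_width: 0.0291
```

```bash
python3 -c "
from h import *
lev()"
```

```text
t 16.15 rad 0.1439 phi 0.438 side 0.0005 F [ 1.4 -4.4  7.9] arc F 7.9 tangent tool [-0.351  0.028  0.936] out tool [-0.936 -0.006 -0.351] w 0.029070014336599916
```

>>> servo_tool(
  series=[-0.22, 0, 0.67, 0, -0.2, 0, 0.67, 0, -0.17, 0, 0.5, 0],
)

```text
t: 16.4
ee_pos: [0.4359, 0.0678, 0.2646]
orientation: [[0.996, -0.085, -0.013], [-0.085, -0.996, 0.03], [-0.015, -0.029, -0.999]]
contact_force: [11.8, -3.3, 4.5]
grip_width: 0.0287
```

```bash
python3 -c "
from h import *
lev()"
```

```text
t 16.4 rad 0.1441 phi 0.566 side 0.0006 F [11.8 -3.3  4.5] arc F 7.5 tangent tool [-0.239  0.029  0.971] out tool [-0.971 -0.002 -0.239] w 0.028707544797195207
```

Near contact now, so short rows.

>>> servo_tool(
  series=[-0.02, 0, 0.4, 0, -0.06, 0, 0.4, 0],
)

```text
t: 16.57
ee_pos: [0.4343, 0.0679, 0.2572]
orientation: [[0.996, -0.085, -0.009], [-0.085, -0.996, 0.03], [-0.012, -0.029, -1.0]]
contact_force: [1.8, -4.4, 6.8]
grip_width: 0.0289
```

```bash
python3 -c "
from h import *
lev()"
```

```text
t 16.5667 rad 0.144 phi 0.618 side 0.0006 F [ 1.8 -4.4  6.8] arc F 7.1 tangent tool [-0.191  0.029  0.981] out tool [-0.982 -0.001 -0.191] w 0.028944907677171946
```

>>> servo_tool(
  series=[-0.05, 0, 0.25, 0],
)

```text
t: 16.65
ee_pos: [0.4338, 0.068, 0.2551]
orientation: [[0.996, -0.085, -0.007], [-0.085, -0.996, 0.03], [-0.009, -0.029, -1.0]]
contact_force: [6.0, -3.9, 7.8]
grip_width: 0.0287
```

>>> servo_tool(
  series=[-0.05, 0, 0.25, 0],
)

```text
t: 16.73
ee_pos: [0.4335, 0.068, 0.2532]
orientation: [[0.996, -0.085, -0.004], [-0.085, -0.996, 0.03], [-0.006, -0.029, -1.0]]
contact_force: [4.1, -3.0, 7.0]
grip_width: 0.0288
```

>>> servo_tool(
  series=[-0.05, 0, 0.25, 0],
)

```text
t: 16.82
ee_pos: [0.4332, 0.0681, 0.2513]
orientation: [[0.996, -0.085, -0.0], [-0.085, -0.996, 0.03], [-0.003, -0.029, -1.0]]
contact_force: [2.8, -3.0, 8.4]
grip_width: 0.0288
```

```bash
python3 -c "
from h import *
lev()"
```

```text
t 16.8167 rad 0.144 phi 0.659 side 0.0006 F [ 2.8 -3.   8.4] arc F 8.8 tangent tool [-0.159  0.03   0.987] out tool [-0.987  0.    -0.159] w 0.02881451915239375
```

>>> servo_tool(
  series=[-0.03, 0, 0.25, 0],
)

```text
t: 16.9
ee_pos: [0.433, 0.0681, 0.2495]
orientation: [[0.996, -0.085, 0.002], [-0.085, -0.996, 0.029], [-0.0, -0.03, -1.0]]
contact_force: [0.8, -3.4, 10.2]
grip_width: 0.029
```

>>> servo_tool(
  series=[-0.03, 0, 0.25, 0],
)

```text
t: 16.98
ee_pos: [0.4329, 0.0681, 0.2483]
orientation: [[0.996, -0.085, 0.006], [-0.085, -0.996, 0.029], [0.003, -0.03, -1.0]]
contact_force: [-4.4, -4.3, 25.9]
grip_width: 0.0289
```

```bash
python3 -c "
from h import *
lev()"
```

```text
t 16.9833 rad 0.1439 phi 0.681 side 0.0007 F [-4.4 -4.3 25.9] arc F 25.0 tangent tool [-0.144  0.03   0.989] out tool [-0.99   0.    -0.144] w 0.028870869017792494
```

Contact at about 0.68 rad. It is somewhat over the aim, so one smaller row, then hold.

>>> servo_tool(
  series=[-0.02, 0, 0.15, 0],
)

```text
t: 17.07
ee_pos: [0.4329, 0.0681, 0.2485]
orientation: [[0.996, -0.085, 0.009], [-0.085, -0.996, 0.029], [0.007, -0.03, -1.0]]
contact_force: [-4.0, -4.1, 22.5]
grip_width: 0.0288
```

```bash
python3 - <<'E'
from h import *
lev()
for i in range(5): cv2.imwrite("pics/end.png",robot.capture("scene")); lev()
E
```

```text
t 17.0667 rad 0.1439 phi 0.679 side 0.0007 F [-4.  -4.1 22.5] arc F 21.8 tangent tool [-0.149  0.031  0.988] out tool [-0.989  0.    -0.149] w 0.028845092588968373
t 17.1167 rad 0.1439 phi 0.679 side 0.0007 F [-3.7 -4.  21.4] arc F 20.7 tangent tool [-0.15   0.031  0.988] out tool [-0.989  0.    -0.15 ] w 0.028509508843853767
t 17.1667 rad 0.1439 phi 0.679 side 0.0007 F [-3.1 -3.7 20.1] arc F 19.4 tangent tool [-0.15   0.03   0.988] out tool [-0.989  0.    -0.15 ] w 0.02862441994060336
t 17.2167 rad 0.1439 phi 0.678 side 0.0007 F [-3.6 -3.2 20.8] arc F 20.1 tangent tool [-0.15   0.031  0.988] out tool [-0.989  0.    -0.15 ] w 0.028761241576454905
t 17.2667 rad 0.1439 phi 0.678 side 0.0007 F [-3.1 -3.7 20.6] arc F 20.0 tangent tool [-0.15   0.031  0.988] out tool [-0.989  0.    -0.15 ] w 0.028754905173961214
t 17.3167 rad 0.1439 phi 0.678 side 0.0007 F [-4.4 -3.9 20.4] arc F 19.6 tangent tool [-0.15   0.031  0.988] out tool [-0.989  0.    -0.15 ] w 0.028605133505311468
```

View pics/end.png

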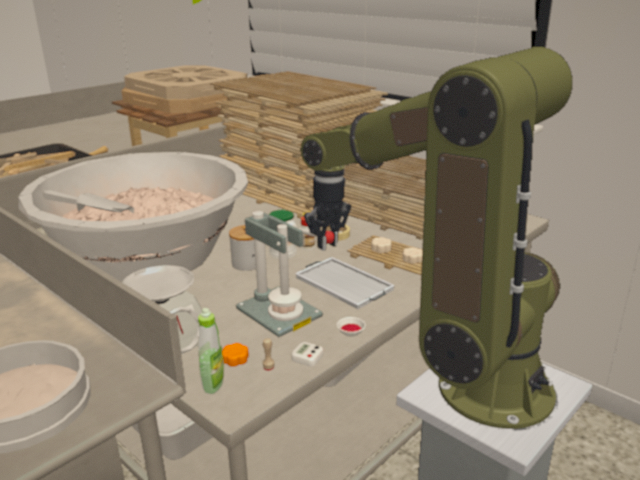

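The ball is held down at (329,237) and the ram plate is on the pink cake at (285,300). Both cream cakes are on the slats at (381,244) and (412,255), and the timer, stamp and dish have not moved. Handing in.

```bash
python3 -c "
from h import *
lev(); print(robot.close_job())"
```

```text
t 17.3167 rad 0.1439 phi 0.678 side 0.0007 F [-4.4 -3.9 20.4] arc F 19.6 tangent tool [-0.15   0.031  0.988] out tool [-0.989  0.    -0.15 ] w 0.028605133505311468
the job is handed in; nothing more can be done
None
```

I moved both cream cakes onto the slat tray, pulled the red ball lever down until the ram bore on the pink cake, and handed the job in while still holding it at t = 17.3 s.

- **Cakes:** the wrist picture after release shows both lying flat, side by side and near the tray's centre line. They are about 110 mm apart and well inside the edges.
- **Press:** the ram met the pink cake at about 0.68 rad. In the last 0.25 s before hand-in the force along the arc settled at about 20 N. That works out to about 55 N on the cake, a figure I calculated from the given lever ratio rather than measured. One earlier row reached 25 N, or about 80 N on the cake.
- **Other objects:** the last scene picture shows the timer, stamp and dye dish where they started.

Three checks were off or missing:
- **First cake:** while setting it down I briefly pressed it onto the slats with about 30 N, then backed off before letting go.
- **Ball grip:** the jaws closed to 29 mm on the 32 mm ball, so the grip may be slightly off its centre. It held, and the arc radius stayed at 144 mm.
- **Pink cake:** I saw its position under the ram only in the scene picture and did not measure its distance from the anvil's centre.

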